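# Pin the upper tier of a test-tube rack to its base

## Robot

A 7-joint arm with a two-finger parallel gripper is mounted at the origin on the work surface. World frame = base frame: x ahead of the robot, y to its left, z up, the work surface at z = 0. Lengths are in m, angles in degrees, forces in N, time in s.
With the tool pointing down it reaches from about 0.4 to 0.875 m from the base axis. Payload 19.3 kg.
Tool frame: the origin (TCP) lies on the centre line of the jaws, within the pads' length; the fingertips stand 19 mm ahead of it and the grasp point (between the pads) is the TCP (env.tcp_to_tips is the distance from the TCP to the fingertips, in m); z points along the fingers, y is the line along which they close (so a half turn about z gives the same grasp; the last joint's range is limited). The gripper opens to 85 mm and grips with 20 to 120 N. Pads are 22 mm wide; open, the fingers measure 114 mm over their backs; the gripper's body (76 mm by 85 mm) begins 54 mm behind the grasp point. The pads swing forward as they close: fully open they stand 13 mm farther back than shut.
Start: joints at [73.27, 29.874, -2.08, 91.645, 1.215, 58.505, -6.463], TCP at [0.137, -0.61, 0.25] pointing down, gripper open.
Joint ranges: [-166.77, 166.77], [-17.47, 122.26], [-85.68, 81.53], [9.62, 139.38], [-72.42, 252.41], [9.2, 110.78], [-144.41, 144.41]. Speed limits (degrees/s): [108.29, 108.29, 136.94, 136.94, 172.46, 172.46, 172.46].

## Interface

Orientations are given as [roll, pitch, yaw] about the fixed x, y, z axes, in that order (R = Rz(yaw) Ry(pitch) Rx(roll)).
In Python, from bench import read_state, cams, ticket, env gives the robot as it stands.
- The arm moves only by the shell command python3 -m pendant 'ROWS' [FORCE]. ROWS is a JSON object of lists of equal length, an entry for each row: "hand": the opening, from -1 (shut) to 1 (fully open), so that 0 is half open; "dp": the shift along the tool's x, y, z scaled (see below), a list of three; "turn": the turn about the tool's z scaled (see below). A call has 1 to 12 rows; each row is the pose to reach, as a shift and turn from the pose commanded when the call began, along the tool's axes at that moment; what a row does not reach only later rows make up. The controller multiplies each number of a shift by 0.3 m and each number of a turn by 45 degrees. A row lasts 1/12 s, in which the tool goes at most 41.7 mm and 7.16 degrees, less where a joint would pass 70% of its speed; a pose out of reach is approached as far as the arm can. A call with a number of a shift or a turn outside -1 to 1 is refused whole. A call with a gripper value outside its range is refused whole. The fingers move at their own pace and stop on an object; FORCE is the grip in N (left out, the last holds). Time passes only in rows, so rows that repeat a pose let the fingers close. It gives the time, the measured TCP pose, the force, the opening and the grip force at its end, in the units of the state.
- read_state(): the state, without advancing time (a new reading comes with each control period).
- cams.capture(name): name is "scene" or "top"; returns (picture, depth): 384x512x3 uint8, red, green, blue; 384x512 float32, m along the optical axis (not along the pixel's ray), 0 where there is no reading.
- cams.calibration(name): a dict with "camera_matrix" (3x3 intrinsics, pixels), "k1" (the pictures are not rectified: a ray, as slopes to the right and down, at radius r is drawn at 1 + k1 r^2 times it, then the intrinsics apply), "R" (3x3) and "t" (3): a world point X has camera coordinates R X + t. Camera axes: x right, y down, z forward; pixel columns grow to the right and rows downward; lengths in m; the calibration is good to about 2 mm. A picture is of the moment at which its call begins. calibration takes no time and is no camera call.
- ticket.close_job(): hands the job in; it is judged then, once.
The state is a dict: "clock": time; "q": joint angles; "joint_velocities": joint speeds; "tau": joint torques, N m; "eef_pos": TCP position; "eef_rot": TCP orientation; "wrist_force": force on the tool from outside, world axes, zero at the start; "moment": the same for the moment, N m; "gripper_width": finger opening in m; "gripper_force": force on a finger pad.
Only numpy, scipy, OpenCV 4.12 (cv2) and the standard library are available. Lean on these libraries where they do the work, as an engineer would, in place of code of your own. Each camera call takes 0.05 s, during which the arm holds its last target. There are 200 camera calls.

## Task

Take the red-handled locking pin out of its dark wooden holder, pass it through the blue-ringed hole in the loose upper tier of the test-tube rack, and feel with its tip for the hidden, off-centre hole of the bush in the base underneath, drawing the tier along with the pin until the holes line up. Then push the pin gently down past its spring catch until its collar sits flush on the tier, and let go. Never press hard on the rack with the pin (40 N is too much, impacts included), and leave the amber bottle, the powder jar and the mortar where they stand.

Things in the scene. Friction and masses are not known exactly. Their poses are not given: they have to be found in the camera images.
- pin: Steel locking pin that at the start stands upright in the holder, 70 g. Origin at the centre of its lower tip, z up along the pin. Shank 10 mm in diameter, from 0 to 38 mm, the lowest 1.5 mm tapering to 8.5 mm; steel collar 30 mm in diameter from 38 to 43 mm; red square handle 20 x 20 mm (sides along the pin's x and y) from 43 to 83 mm. It can pivot a little in the grip.
- pin_collar (a point): Centre of the underside of the pin's collar, 38 mm above the tip along the pin.
- holder: Fixed dark wooden block 70 x 70 x 50 mm with an upright through hole of 12.5 mm in its middle, in which the pin stands with its collar resting on the block's top (pin tip 12 mm above the bench). Origin at the centre of its underside.
- tier: Loose light wooden plate 80 x 280 x 12 mm, 0.2 kg, lying on the base's two posts; long side along its y, origin at the centre of its underside (70 mm above the bench). Five stoppered tubes fixed in its middle stand 38 mm above its top, over 80 mm from the pin hole. Near its +y end a 22 mm hole goes loosely round the base's dowel: the tier can slide 6 mm any way from centred.
- tier_hole (a point): Centre of the mouth of the tier's blue-ringed pin hole, level with the tier's top face (82 mm above the bench), near its -y end. The hole is 12 mm in diameter and goes straight down through the 12 mm plate.
- rack: Fixed wooden base, foot 100 x 300 x 15 mm, posts to 70 mm height, origin at the centre of its underside, long side along its y. The +y post has a 10 mm steel dowel; the -y post a metal bush with the hidden hole, whose spring catch rubs on the pin from about 15 mm below the mouth and holds it back with 3 to 10 N. With the pin home its tip is 44 mm above the bench.
- rack_socket (a point): Centre of the top of the metal bush in the base, under the tier: 69 mm above the bench, 1 mm below the tier's underside. The bush is eccentric: its pin hole's centre lies 3.6 mm to the side of this point, at an unknown angle that cannot be seen and stays as it is. Top flat, 29 x 29 mm; hole upright, 11.5 mm in diameter, 49 mm deep, no chamfer.
- amber_bottle: Bystander: amber glass bottle with white cap, 48 mm in diameter, 100 mm high. Origin at the centre of its underside.
- powder_jar: Bystander: white plastic jar with blue cap, 64 mm in diameter, 100 mm high. Origin at the centre of its underside.
- mortar: Bystander: white porcelain mortar bowl, 100 mm in diameter, 55 mm high. Origin at the centre of its underside.
Things that resemble listed ones, but are neither listed nor needed, are in the scene too. There is more than one size of the pin; the job needs the middle-sized.

How it is judged:
By the outcome, as a careful person would: the job done as asked, in the order asked, and still so for the second after the job is handed in, with the robot touching nothing.
It also fails if it takes over 64 s, if anything falls off the work surface, if the arm or the gripper's body presses on something with over 40 N, if the wrist force passes 120 N, or if a joint passes its speed limit or range.

## Working session

There is one attempt and no reset: what is moved stays moved. The work goes in short steps, Python scripts to look and compute and a shell command to move; the robot and the scene stay as the last step left them, time stands still between calls to the robot, and variables do not carry over. Pictures are saved under pics/ and viewed, at most 10 in all, crops included, and the job is handed in when it is done.

```bash
mkdir -p pics; ls
cat > h.py <<'E'
import numpy as np,cv2
from bench import read_state,cams,ticket,env
def ray(name,px):
    c=cams.calibration(name);K=np.array(c["camera_matrix"]);R=np.array(c["R"]);t=np.array(c["t"])
    d=np.array([c["k1"],0,0,0,0],float)
    u=cv2.undistortPoints(np.array(px,float).reshape(-1,1,2),K,d).reshape(-1,2)
    # exact model: drawn = ray*(1+k1 r^2)
    D=np.c_[u,np.ones(len(u))]@R
    return -R.T@t,D
def onplane(name,px,z):
    o,D=ray(name,px); return o+D*((z-o[2])/D[:,2])[:,None]
def tri(p1,p2,n1="scene",n2="top"):
    o1,a=ray(n1,[p1]);o2,b=ray(n2,[p2]);a=a[0];b=b[0]
    s=np.linalg.lstsq(np.c_[a,-b],o2-o1,rcond=None)[0]
    x,y=o1+a*s[0],o2+b*s[1]; return (x+y)/2,np.linalg.norm(x-y)
E
python3 - <<'E'
from h import *
a=[cams.capture(n)[0] for n in("scene","top")]
for n,i in zip(("scene","top"),a): cv2.imwrite(f"pics/{n}0.png",i[:,:,::-1])
for n in("scene","top"): print(cams.calibration(n))
s=read_state();print(s)
E
```

```text
pics
{'camera_matrix': array([[352.42605504,   0.        , 262.05388977],
       [  0.        , 352.42605504, 191.54365685],
       [  0.        ,   0.        ,   1.        ]]), 'k1': -0.06978041614819537, 'R': array([[ 0.60166726,  0.79868781, -0.00971067],
       [ 0.51436098, -0.3967221 , -0.76029229],
       [-0.61108862,  0.45244818, -0.64950854]]), 't': array([-0.28234363, -0.29606676,  1.19030011])}
{'camera_matrix': array([[483.83698315,   0.        , 250.53317606],
       [  0.        , 483.83698315, 188.25034502],
       [  0.        ,   0.        ,   1.        ]]), 'k1': -0.04064638272654199, 'R': array([[-0.10059783, -0.99492465, -0.002238  ],
       [-0.97473516,  0.09900683, -0.2002224 ],
       [ 0.19942778, -0.01796048, -0.97974792]]), 't': array([-0.04794653,  0.62447447,  1.2078734 ])}
{'clock': 0.1, 'q': array([73.27052869, 29.90529279, -2.08175303, 91.66673659,  1.21495679,
       58.50497083, -6.46266259]), 'joint_velocities': array([ 0.00625053, -0.12499473,  0.08340786, -0.13658099, -0.07898516,
        0.05159824, -0.03140587]), 'tau': array([ 3.67621280e-03, -9.28481197e+01,  1.98397882e+00, -3.70536232e+01,
        1.81185576e-02,  5.29773999e-03, -3.53198618e-05]), 'eef_pos': array([ 0.13739929, -0.6094523 ,  0.24981171]), 'eef_rot': array([-1.79945197e+02,  3.81528813e-03,  1.27073632e+01]), 'wrist_force': array([-0.09297832,  0.71560532, -0.56907701]), 'moment': array([0.0241529 , 0.0162332 , 0.02585585]), 'gripper_force': 0.0, 'gripper_width': 0.08552786711219458}
```

View pics/scene0.png

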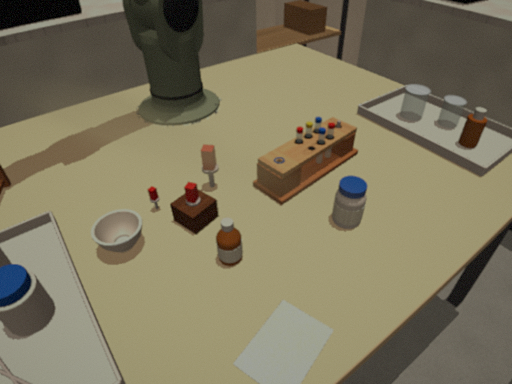

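View pics/top0.png

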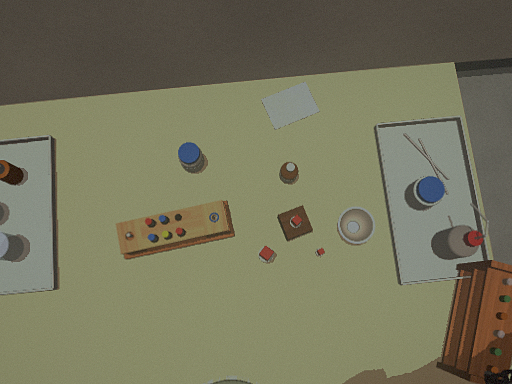

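The rack is at scene (308,158) / top (175,229), with the blue-ringed hole at about top (214,217). There are three red pins:
- Small one, standing free at scene (154,196) / top (320,252).
- Large, pale one, standing free at scene (209,163) / top (267,254).
- Middle one in the dark holder, at scene (192,195) / top (296,222). This fits the description: right size, and it is in the holder.

I'll confirm it in a crop and measure.

Run:
```python
from h import *
a=cv2.imread("pics/scene0.png");b=cv2.imread("pics/top0.png")
c1=cv2.resize(a[130:240,130:240],(400,400),interpolation=cv2.INTER_CUBIC)
c2=cv2.resize(b[195:275,255:335],(400,400),interpolation=cv2.INTER_CUBIC)
c3=cv2.resize(b[195:265,110:240],(400,215),interpolation=cv2.INTER_CUBIC)
c4=cv2.resize(a[115:205,245:365],(400,300),interpolation=cv2.INTER_CUBIC)[:200]
o=np.zeros((600,800,3),np.uint8);o[:400,:400]=c1;o[:400,400:]=c2;o[400:,:400]=c3[:200];o[400:,400:]=c4
cv2.imwrite("pics/crop1.png",o)
def blobs(im,lo,hi,roi):
    h=cv2.cvtColor(im,cv2.COLOR_BGR2HSV);x0,y0,x1,y1=roi
    m=np.zeros(h.shape[:2],np.uint8);m[y0:y1,x0:x1]=cv2.inRange(h,lo,hi)[y0:y1,x0:x1]
    n,l,s,ce=cv2.connectedComponentsWithStats(m)
    return [(s[i].tolist(),ce[i].round(1).tolist()) for i in range(1,n) if s[i][4]>8]
def red(im,roi):
    f=im.astype(int);g=((f[...,2]>90)&(f[...,2]>2.2*f[...,1])&(f[...,2]>2.2*f[...,0])).astype(np.uint8)
    x0,y0,x1,y1=roi;m=np.zeros_like(g);m[y0:y1,x0:x1]=g[y0:y1,x0:x1]
    n,l,s,ce=cv2.connectedComponentsWithStats(m)
    return [(s[i].tolist(),ce[i].round(1).tolist()) for i in range(1,n) if s[i][4]>5]
print("red scene",red(a,(130,130,240,240)));print("red top",red(b,(255,195,335,275)))
print("blue",blobs(b,(95,60,30),(130,255,255),(110,195,240,265)))
print("blue s",blobs(a,(95,60,30),(130,255,255),(245,115,365,205)))
for n,p,z in(("top",(296,222),.081),("scene",(192,188),.095),("top",(214,217),.082),("scene",(279,160),.082),("top",(129,235),.082)):
    print(n,p,onplane(n,[p],z).round(4))
```

```text
red scene [([185, 183, 11, 7, 58], [190.0, 185.9]), ([149, 187, 7, 5, 24], [151.5, 189.1])]
red top [([296, 215, 6, 7, 13], [298.2, 218.0]), ([292, 218, 7, 7, 14], [294.6, 221.1]), ([260, 246, 13, 10, 27], [265.8, 250.4]), ([318, 249, 6, 5, 15], [320.8, 250.8])]
blue [([209, 213, 10, 9, 28], [213.9, 217.0]), ([159, 215, 7, 7, 36], [162.0, 218.1]), ([148, 234, 7, 7, 38], [151.2, 236.8])]
blue s [([316, 117, 5, 6, 27], [317.9, 119.4]), ([318, 128, 7, 6, 33], [321.4, 130.4]), ([340, 176, 25, 22, 474], [352.2, 186.5])]
top (296, 222) [[ 0.5136 -0.217   0.081 ]]
scene (192, 188) [[ 0.5315 -0.2213  0.095 ]]
top (214, 217) [[ 0.5474 -0.0098  0.082 ]]
scene (279, 160) [[ 0.5494 -0.0114  0.082 ]]
top (129, 235) [[0.523  0.2097 0.082 ]]
```

View pics/crop1.png

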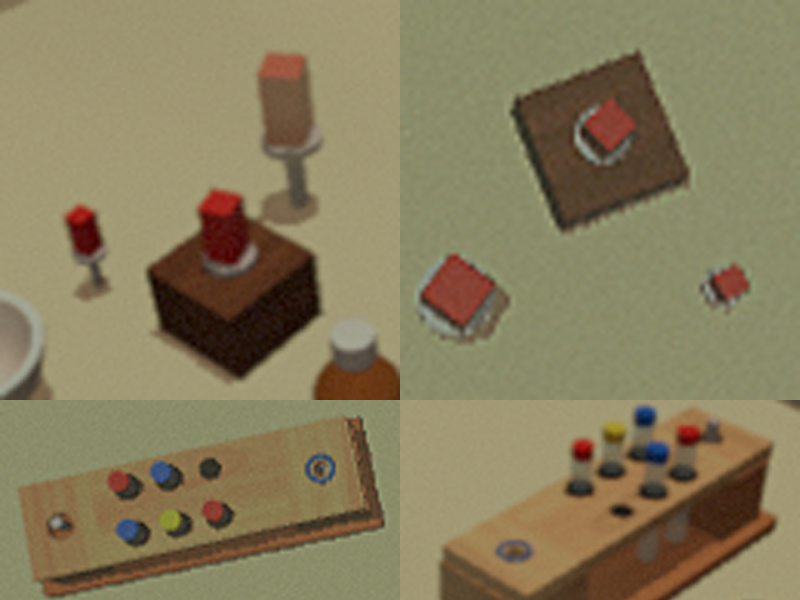

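Crop confirms it: the middle pin sits in the dark holder at crop (222,225), with one smaller and one larger pin standing free either side of it. The blue ring is at crop (320,469) / (515,551).

Run:
```python
from h import *
b=cv2.imread("pics/top0.png");a=cv2.imread("pics/scene0.png")
print("handle top",tri((190.6,184.4),(296.6,219.9)))
print("ring",tri((279.1,160.0),(213.8,217.1)))
print("large",tri((208.4,149),(266,251.5)), onplane("top",[(266,251.5)],.1))
def rect(im,roi,cond,S=6):
    x0,y0,x1,y1=roi;f=cv2.resize(im[y0:y1,x0:x1],None,fx=S,fy=S,interpolation=cv2.INTER_CUBIC).astype(int)
    m=cond(f).astype(np.uint8);cs,_=cv2.findContours(m,0,2);c=max(cs,key=cv2.contourArea)
    r=cv2.boxPoints(cv2.minAreaRect(c)); return (r+.5)/S-.5+[x0,y0]
R=lambda f:(f[...,2]>100)&(f[...,2]>1.9*f[...,1])
r=rect(b,(285,208,310,235),R);p=onplane("top",r,.095)
def show(n,p):
    e=np.diff(np.r_[p,p[:1]],axis=0);print(n,p.round(4).tolist(),"c",p.mean(0).round(4),"len",np.linalg.norm(e,axis=1).round(4),"ang",np.degrees(np.arctan2(e[:,1],e[:,0])).round(1))
show("handle",p)
D=lambda f:(f.sum(-1)<200)&(f[...,2]>f[...,1]*1.1)
show("holder",onplane("top",rect(b,(270,198,322,248),D),.05))
# rack edges: tier top corners clicked from crop (scale 400/130)
k=130/400
c=[(110+x*k,195+(y-400)*k) for x,y in((20,488),(345,419),(365,511),(42,578))]
show("tier",onplane("top",c,.082))
print("dowel",onplane("top",[(110+59*k,195+123*k)],.082))
s=read_state();print(s["eef_pos"],s["eef_rot"])
```

```text
handle top (array([ 0.51735267, -0.21756993,  0.09319702]), np.float64(0.0006302753466028322))
ring (array([ 0.54740997, -0.00926787,  0.07999323]), np.float64(0.0002652531637040395))
large (array([ 0.44515578, -0.1316982 ,  0.10616811]), np.float64(0.00035116833189348644)) [[ 0.44549888 -0.13208132  0.1       ]]
handle [[0.5198, -0.204, 0.095], [0.5317, -0.2195, 0.095], [0.5166, -0.231, 0.095], [0.5046, -0.2155, 0.095]] c [ 0.5182 -0.2175  0.095 ] len [0.0196 0.0191 0.0195 0.019 ] ang [ -52.2 -142.8  127.7   37.3]
holder [[0.541, -0.1707, 0.05], [0.5621, -0.2415, 0.05], [0.491, -0.2609, 0.05], [0.4704, -0.1908, 0.05]] c [ 0.5161 -0.216   0.05  ] len [0.0739 0.0736 0.0731 0.0733] ang [ -73.4 -164.7  106.4   15.9]
tier [[0.5554, 0.2402, 0.082], [0.5862, -0.0342, 0.082], [0.5077, -0.0437, 0.082], [0.4792, 0.2256, 0.082]] c [0.5321 0.097  0.082 ] len [0.2761 0.0791 0.2709 0.0776] ang [ -83.6 -173.1   96.    10.8]
dowel [[0.52304033 0.20926151 0.082     ]]
[ 0.13739929 -0.6094523   0.24981171] [-1.79945197e+02  3.81528813e-03  1.27073632e+01]
```

Heights check out (handle top 93 vs 95 mm expected, ring 80 vs 82). The pin is at (0.518, -0.2175) and its handle faces lie at 37.5°, so the tool yaw should be 37.5°. First leg of the approach:

```bash
python3 -m pendant '{"hand":[0.2,0.2,0.2,0.2,0.2,0.2,0.2,0.2],"dp":[[0.76,-0.5,0],[0.76,-0.5,0],[0.76,-0.5,0],[0.76,-0.5,0],[0.76,-0.5,0],[0.76,-0.5,0],[0.76,-0.5,0],[0.76,-0.5,0]],"turn":[-0.551,-0.551,-0.551,-0.551,-0.551,-0.551,-0.551,-0.551]}' 40
cat >> h.py <<'E'
def to(target,yaw=None):
    "scaled dp, turn to reach target from present commanded (measured) pose"
    from scipy.spatial.transform import Rotation as Ro
    s=read_state();M=Ro.from_euler("xyz",s["eef_rot"],degrees=True).as_matrix()
    d=M.T@(np.array(target)-s["eef_pos"])/.3
    print("dp",d.round(4),"turn",None if yaw is None else round((s["eef_rot"][2]-yaw)/45,4),"pos",s["eef_pos"].round(4),s["eef_rot"].round(2),"F",s["wrist_force"].round(1),"t",round(s["clock"],2))
E
python3 -c "
from h import *
to((.518,-.2175,.17),37.5)"
```

```text
clock: 0.77
eef_pos: [0.3308, -0.4091, 0.2503]
eef_rot: [-180.0, -0.1, 37.9]
wrist_force: [0.5, 0.2, -0.6]
gripper_width: 0.0512
gripper_force: 0.0
dp [ 0.8842 -0.1209  0.2694] turn 0.0084 pos [ 0.3308 -0.4091  0.2503] [-1.7998e+02 -1.1000e-01  3.7880e+01] F [ 0.5  0.2 -0.6] t 0.77
```

```bash
python3 -m pendant '{"hand":[0.2,0.2,0.2,0.2,0.2,0.2,0.2,0.2,0.2,0.2],"dp":[[0.884,-0.121,0.27],[0.884,-0.121,0.27],[0.884,-0.121,0.27],[0.884,-0.121,0.27],[0.884,-0.121,0.27],[0.884,-0.121,0.27],[0.884,-0.121,0.27],[0.884,-0.121,0.27],[0.884,-0.121,0.27],[0.884,-0.121,0.27]],"turn":[0,0,0,0,0,0,0,0,0,0]}'
python3 - <<'E'
from h import *
to((.518,-.2175,.079),37.5)
a=[cams.capture(n)[0][:,:,::-1] for n in("scene","top")]
o=np.zeros((400,800,3),np.uint8)
o[:,:400]=cv2.resize(a[0][120:240,130:250],(400,400),interpolation=cv2.INTER_CUBIC)
o[:,400:]=cv2.resize(a[1][170:270,245:345],(400,400),interpolation=cv2.INTER_CUBIC)
cv2.imwrite("pics/near.png",o)
E
```

```text
clock: 1.6
eef_pos: [0.5147, -0.2236, 0.1691]
eef_rot: [-180.0, 0.0, 37.5]
wrist_force: [-0.6, -1.7, -1.3]
gripper_width: 0.0508
gripper_force: 0.0
dp [ 0.0215 -0.0094  0.3004] turn -0.0006 pos [ 0.5147 -0.2236  0.1691] [-1.7999e+02  5.0000e-02  3.7470e+01] F [-0.6 -1.7 -1.3] t 1.6
```

View pics/near.png

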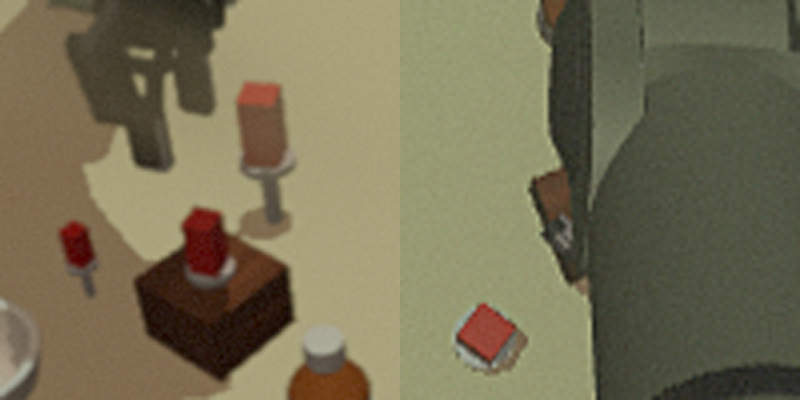

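The fingers straddle the red handle at crop (205,240), with nothing in the way. I'll re-read now that the arm has settled.

```bash
python3 -c "
from h import *
to((.518,-.2175,.079),37.5)"
```

```text
dp [ 0.0231 -0.0109  0.3017] turn -0.0023 pos [ 0.5145 -0.2243  0.1695] [1.7998e+02 3.0000e-02 3.7400e+01] F [ 0.3 -0.6  0.4] t 1.7
```

```bash
python3 -m pendant '{"hand":[0.2,0.2,0.2,0.2,0.2,-1,-1,-1,-1,-1,-1,-1],"dp":[[0.023,-0.011,0],[0.023,-0.011,0.1],[0.023,-0.011,0.2],[0.023,-0.011,0.295],[0.023,-0.011,0.295],[0.023,-0.011,0.295],[0.023,-0.011,0.295],[0.023,-0.011,0.295],[0.023,-0.011,0.295],[0.023,-0.011,0.295],[0.023,-0.011,0.295],[0.023,-0.011,0.295]],"turn":[0,0,0,0,0,0,0,0,0,0,0,0]}' 50
python3 -c "
from h import *
to((.518,-.2175,.13),37.5)"
```

```text
clock: 2.7
eef_pos: [0.5196, -0.2166, 0.0828]
eef_rot: [179.9, -0.1, 37.5]
wrist_force: [-0.9, 0.2, 9.9]
gripper_width: 0.0193
gripper_force: 50.1
dp [-0.0058 -0.0004 -0.1575] turn -0.0004 pos [ 0.5196 -0.2166  0.0828] [ 1.7986e+02 -8.0000e-02  3.7480e+01] F [-0.9  0.2  9.9] t 2.7
```

```bash
python3 -m pendant '{"hand":[-1,-1,-1,-1,-1,-1,-1,-1],"dp":[[0,0,-0.05],[0,0,-0.1],[0,0,-0.17],[0,0,-0.24],[0,0,-0.31],[0,0,-0.31],[0,0,-0.31],[0,0,-0.31]],"turn":[0,0,0,0,0,0,0,0]}'
python3 - <<'E'
from h import *
a=cams.capture("scene")[0][:,:,::-1]
cv2.imwrite("pics/lift.png",cv2.resize(a[100:240,120:300],(720,560),interpolation=cv2.INTER_CUBIC))
to((.5474,-.0095,.17),37.5)
E
```

```text
clock: 3.37
eef_pos: [0.5186, -0.2162, 0.1741]
eef_rot: [180.0, -0.0, 37.5]
wrist_force: [-0.6, 1.2, -1.6]
gripper_width: 0.0196
gripper_force: 50.7
dp [ 0.4961 -0.4875  0.0121] turn -0.0 pos [ 0.5184 -0.2161  0.1736] [-1.7999e+02  1.0000e-02  3.7500e+01] F [ 1.1 -0.2 -1. ] t 3.42
```

View pics/lift.png

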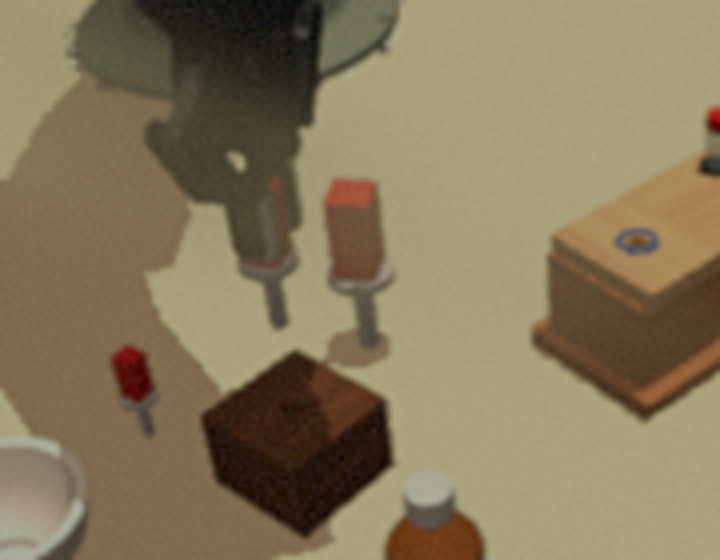

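The pin is lifted and hangs upright, tip at crop (280,325), i.e. scene (190,181). The holder is empty and undisturbed. I'll carry it to above the hole.

```bash
python3 -c "
from h import *
print(onplane('scene',[(190,180.5)],.1028))"
python3 -m pendant '{"hand":[-1,-1,-1,-1,-1,-1,-1,-1,-1,-1],"dp":[[0.06,-0.06,0],[0.12,-0.12,0],[0.19,-0.187,0],[0.26,-0.255,0],[0.33,-0.325,0],[0.39,-0.384,0],[0.45,-0.442,0],[0.496,-0.4875,0],[0.496,-0.4875,0.02],[0.496,-0.4875,0.02]],"turn":[0,0,0,0,0,0,0,0,0,0]}'
python3 - <<'E'
from h import *
a=cams.capture("scene")[0][:,:,::-1]
b=cams.capture("top")[0][:,:,::-1]
o=np.zeros((500,800,3),np.uint8)
o[:,:500]=cv2.resize(a[110:190,235:315],(500,500),interpolation=cv2.INTER_CUBIC)
o[:300,500:]=cv2.resize(b[185:250,180:245],(300,300),interpolation=cv2.INTER_CUBIC)
cv2.imwrite("pics/hover.png",o)
to((.5474,-.0095,.161),37.5)
E
```

```text
[[ 0.51694923 -0.21684133  0.1028    ]]
clock: 4.25
eef_pos: [0.547, -0.0085, 0.1664]
eef_rot: [-179.9, 0.1, 37.6]
wrist_force: [0.3, -1.3, -1.0]
gripper_width: 0.0193
gripper_force: 50.7
dp [ 0.0021 -0.0016  0.0206] turn -0.0006 pos [ 0.5472 -0.0103  0.1672] [-1.7997e+02  8.0000e-02  3.7470e+01] F [ 0.3  0.  -0.3] t 4.35
```

View pics/hover.png

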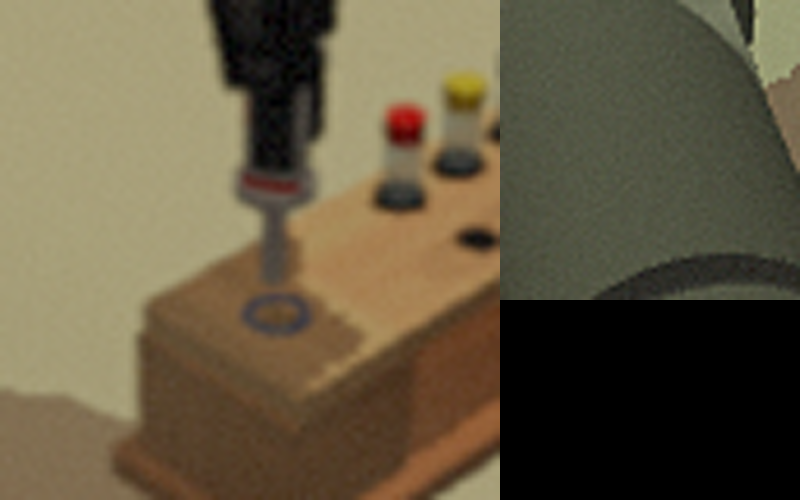

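Run:
```python
from h import *
f=lambda x,y:(235+(x+.5)/6.25-.5,110+(y+.5)/6.25-.5)
print(onplane('scene',[f(277,314)],.082),onplane('scene',[f(273,278)],.0964),onplane('scene',[f(273,281)],.0964),read_state()["eef_pos"])
```

```text
[[ 0.54870051 -0.0111243   0.082     ]] [[ 0.54613006 -0.01126809  0.0964    ]] [[ 0.54759935 -0.01245864  0.0964    ]] [ 0.54720229 -0.01027788  0.16716794]
```

```bash
python3 -m pendant '{"hand":[-1,-1,-1,-1,-1,-1,-1,-1],"dp":[[0.0037,-0.0005,0.02],[0.0037,-0.0005,0.035],[0.0037,-0.0005,0.042],[0.0037,-0.0005,0.047],[0.0037,-0.0005,0.052],[0.0037,-0.0005,0.056],[0.0037,-0.0005,0.056],[0.0037,-0.0005,0.056]],"turn":[0,0,0,0,0,0,0,0]}'; python3 -c "
from h import *
s=read_state();print(s['eef_pos'],s['wrist_force'],s['moment'])"
```

```text
clock: 5.02
eef_pos: [0.5485, -0.0088, 0.151]
eef_rot: [180.0, -0.0, 37.5]
wrist_force: [0.9, 0.2, -0.9]
gripper_width: 0.0192
gripper_force: 50.7
[ 0.54848494 -0.00878     0.15103575] [ 0.90280126  0.21622664 -0.88063443] [-0.05073085 -0.10250181 -0.03627972]
```

```bash
python3 -m pendant '{"hand":[-1,-1,-1,-1,-1],"dp":[[0,0,0.003],[0,0,0.006],[0,0,0.01],[0,0,0.01],[0,0,0.01]],"turn":[0,0,0,0,0]}'; python3 -c "
from h import *
s=read_state();print(s['eef_pos'],s['wrist_force'],s['moment'])"
```

```text
clock: 5.43
eef_pos: [0.5484, -0.0087, 0.1479]
eef_rot: [-180.0, 0.0, 37.5]
wrist_force: [1.4, 0.2, -1.2]
gripper_width: 0.0194
gripper_force: 50.7
[ 0.54843837 -0.00869799  0.14792596] [ 1.41708955  0.21021302 -1.17551371] [ 0.01059861 -0.12342277  0.05780617]
```

```bash
python3 -m pendant '{"hand":[-1,-1,-1,-1,-1,-1,-1,-1,-1],"dp":[[0,0,0.006],[0,0,0.012],[0,0,0.018],[0,0,0.023],[0,0,0.027],[0,0,0.029],[0,0,0.031],[0,0,0.031],[0,0,0.031]],"turn":[0,0,0,0,0,0,0,0,0]}'; python3 -c "
from h import *
s=read_state();print(s['eef_pos'],s['wrist_force'],s['moment'])"
```

```text
clock: 6.18
eef_pos: [0.5487, -0.0087, 0.1393]
eef_rot: [180.0, -0.0, 37.5]
wrist_force: [-2.4, 0.7, 12.6]
gripper_width: 0.0193
gripper_force: 52.7
[ 0.54872239 -0.00868147  0.13931904] [-2.39178436  0.71870513 12.62998784] [0.02634995 0.75743237 0.02366008]
```

The pin passed through the tier and touches the bush at tip height ≈68.5 mm (69 expected), with 12.6 N. Next I'll estimate where the bush centre is from the foot and dowel in the first top image.

Run:
```python
from h import *
k=130/400
g=lambda L:[(110+(x+.5)*k-.5,195+(y-400+.5)*k-.5) for x,y in L]
f=onplane("top",g([(383,522),(46,595),(361,418)]),.015)
print("foot BR,BL,TR",f.round(4).tolist())
for p,q in((0,1),(0,2)): e=f[q]-f[p];print(np.linalg.norm(e),np.degrees(np.arctan2(e[1],e[0])))
# centre from BR corner and long edge direction
y=(f[1]-f[0]);y/=np.linalg.norm(y);n=np.array([y[1],-y[0],0])  # n ~ +x
c=(f[0]+f[1])/2+.05*n; print("foot centre",c,"yaw",np.degrees(np.arctan2(-y[0],y[1])))
dw=onplane("top",g([(59,523)]),.09)[0];print("dowel",dw, "to centre",np.linalg.norm((dw-c)[:2]))
for L in(.105,.11,.115): print(L,"socket by centre",(c-L*y)[:2].round(4),"sym dowel",(dw-2*L*y)[:2].round(4))
t=onplane("top",g([(20,488),(345,419),(365,511),(42,578)]),.082);tc=t.mean(0);print("tier",tc,"hole dist",np.linalg.norm((tc-[.5478,-.0095,.082])[:2]))
b=cv2.imread("pics/top0.png");cv2.imwrite("pics/rack.png",cv2.resize(b[190:265,108:243],(800,444),interpolation=cv2.INTER_CUBIC))
```

```text
foot BR,BL,TR [[0.5054, -0.0552, 0.015], [0.4715, 0.2409, 0.015], [0.5989, -0.0445, 0.015]]
0.2980419000576845 96.53468713233165
0.09406989017491102 6.516579346608916
foot centre [0.53815662 0.098537   0.015     ] yaw 6.534687132331655
dowel [0.52293604 0.2081329  0.09      ] to centre 0.11064775959353336
0.105 socket by centre [ 0.5501 -0.0058] sym dowel [ 5.468e-01 -5.000e-04]
0.11 socket by centre [ 0.5507 -0.0107] sym dowel [ 0.548  -0.0104]
0.115 socket by centre [ 0.5512 -0.0157] sym dowel [ 0.5491 -0.0204]
tier [0.53306799 0.09778828 0.082     ] hole dist 0.10829499941542452
```

View pics/rack.png

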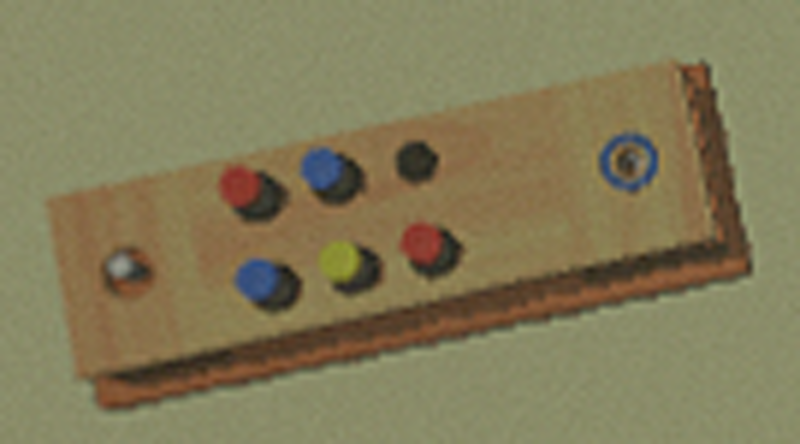

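The bush centre comes out near (0.549, -0.0105). I'll trace the 3.6 mm circle around it in short guarded steps with light pressure, stopping on a drop or on side force.

```bash
cat > ck.py <<'E'
import sys,numpy as np
from bench import read_state
s=read_state();p=s["eef_pos"];f=s["wrist_force"]
print("t%.1f"%s["clock"],(p*1e3).round(2),"F",f.round(1),"M",s["moment"].round(2))
sys.exit(p[2]<float(sys.argv[1]) or np.hypot(*f[:2])>14 or f[2]>22)
E
K="python3 ck.py .1385"; P="python3 -m pendant"
python3 -m pendant '{"hand":[-1,-1,-1,-1],"dp":[[0.003,0.0018,-0.001],[0.006,0.0036,-0.001],[0.0091,0.0053,-0.001],[0.0091,0.0053,-0.001]],"turn":[0,0,0,0]}' >/dev/null; $K &&
python3 -m pendant '{"hand":[-1,-1,-1,-1],"dp":[[-0.0004,0.0031,0],[-0.0016,0.006,0],[-0.0035,0.0085,0],[-0.0035,0.0085,0]],"turn":[0,0,0,0]}' >/dev/null && $K &&
python3 -m pendant '{"hand":[-1,-1,-1,-1],"dp":[[-0.0025,0.0019,0],[-0.0054,0.0031,0],[-0.0085,0.0035,0],[-0.0085,0.0035,0]],"turn":[0,0,0,0]}' >/dev/null && $K
```

```text
t6.5 [551.22  -8.49 139.28] F [-5.4 -1.2 10.4] M [-0.31  1.34  0.03]False
```

```bash
sed -i 's/sys.exit(\(.*\))$/sys.exit(int(bool(\1)))/' ck.py
K="python3 ck.py .1385"
python3 -m pendant '{"hand":[-1,-1,-1,-1],"dp":[[-0.0004,0.0031,0],[-0.0016,0.006,0],[-0.0035,0.0085,0],[-0.0035,0.0085,0]],"turn":[0,0,0,0]}' >/dev/null && $K &&
python3 -m pendant '{"hand":[-1,-1,-1,-1],"dp":[[-0.0025,0.0019,0],[-0.0054,0.0031,0],[-0.0085,0.0035,0],[-0.0085,0.0035,0]],"turn":[0,0,0,0]}' >/dev/null && $K &&
python3 -m pendant '{"hand":[-1,-1,-1,-1],"dp":[[-0.0031,-0.0004,0],[-0.006,-0.0016,0],[-0.0085,-0.0035,0],[-0.0085,-0.0035,0]],"turn":[0,0,0,0]}' >/dev/null && $K
```

```text
t6.8 [552.33 -10.23 139.5 ] F [-2.6  4.5 11. ] M [1.06 0.97 0.04]
t7.2 [551.68 -12.54 139.65] F [1. 5. 8.] M [ 1.19 -0.27 -0.07]
t7.5 [549.28 -13.74 139.69] F [2.1 1.7 6.2] M [ 0.5  -0.83  0.01]
```

```bash
K="python3 ck.py .1385"
python3 -m pendant '{"hand":[-1,-1,-1,-1],"dp":[[-0.0019,-0.0025,0.001],[-0.0031,-0.0054,0.001],[-0.0035,-0.0085,0.001],[-0.0035,-0.0085,0.001]],"turn":[0,0,0,0]}' >/dev/null && $K &&
python3 -m pendant '{"hand":[-1,-1,-1,-1],"dp":[[0.0004,-0.0031,0],[0.0016,-0.006,0],[0.0035,-0.0085,0],[0.0035,-0.0085,0]],"turn":[0,0,0,0]}' >/dev/null && $K &&
python3 -m pendant '{"hand":[-1,-1,-1,-1],"dp":[[0.0025,-0.0019,0],[0.0054,-0.0031,0],[0.0085,-0.0035,0],[0.0085,-0.0035,0]],"turn":[0,0,0,0]}' >/dev/null && $K &&
python3 -m pendant '{"hand":[-1,-1,-1,-1],"dp":[[0.0031,0.0004,0],[0.006,0.0016,0],[0.0085,0.0035,0],[0.0085,0.0035,0]],"turn":[0,0,0,0]}' >/dev/null && $K
```

```text
t7.8 [547.3  -12.83 139.63] F [3.9 0.7 9.5] M [-0.32 -1.1   0.03]
t8.2 [546.25 -10.81 139.56] F [ 3.2 -3.6 10.4] M [-1.28 -0.57 -0.  ]
t8.5 [546.97  -8.9  139.42] F [-1.3 -7.5 13.2] M [-1.88  0.49  0.02]
t8.8 [549.04  -7.74 139.09] F [-4.4 -4.  12.1] M [-1.2   1.08  0.02]
```

```bash
K="python3 ck.py .1385"
python3 -m pendant '{"hand":[-1,-1,-1,-1],"dp":[[0.0019,0.0025,0],[0.0031,0.0054,0],[0.0035,0.0085,0],[0.0035,0.0085,0]],"turn":[0,0,0,0]}' >/dev/null && $K &&
python3 -m pendant '{"hand":[-1,-1,-1],"dp":[[0.0025,0,0],[0.005,0,0],[0.005,0,0]],"turn":[0,0,0]}' >/dev/null && $K &&
python3 -m pendant '{"hand":[-1,-1,-1,-1],"dp":[[-0.0004,0.003,0],[-0.0015,0.0058,0],[-0.0032,0.0085,0],[-0.0032,0.0085,0]],"turn":[0,0,0,0]}' >/dev/null && $K
```

```text
t9.2 [551.17  -8.28 139.02] F [-5.2 -0.  12.2] M [ 0.06  1.54 -0.02]
t9.4 [552.16  -7.72 138.92] F [-6.6 -1.2 10.8] M [-0.45  1.72 -0.01]
t9.8 [553.45  -9.42 139.1 ] F [-4.2  3.3  8.8] M [ 0.91  1.06 -0.04]
```

```bash
K="python3 ck.py .1383"
python3 -m pendant '{"hand":[-1,-1,-1,-1],"dp":[[-0.0017,0.0024,0.0005],[-0.0038,0.0045,0.0005],[-0.0062,0.0062,0.0005],[-0.0062,0.0062,0.0005]],"turn":[0,0,0,0]}' >/dev/null && $K &&
python3 -m pendant '{"hand":[-1,-1,-1,-1],"dp":[[-0.0027,0.0013,0.0005],[-0.0055,0.002,0.0005],[-0.0085,0.0023,0.0005],[-0.0085,0.0023,0.0005]],"turn":[0,0,0,0]}' >/dev/null && $K &&
python3 -m pendant '{"hand":[-1,-1,-1,-1],"dp":[[-0.003,-0.0003,0],[-0.0058,-0.001,0],[-0.0085,-0.0023,0],[-0.0085,-0.0023,0]],"turn":[0,0,0,0]}' >/dev/null && $K &&
python3 -m pendant '{"hand":[-1,-1,-1,-1],"dp":[[-0.0024,-0.0017,0],[-0.0045,-0.0038,0],[-0.0062,-0.0062,0],[-0.0062,-0.0062,0]],"turn":[0,0,0,0]}' >/dev/null && $K &&
python3 -m pendant '{"hand":[-1,-1,-1,-1],"dp":[[-0.0013,-0.0027,0],[-0.002,-0.0055,0],[-0.0023,-0.0085,0],[-0.0023,-0.0085,0]],"turn":[0,0,0,0]}' >/dev/null && $K
```

```text
t10.1 [553.74 -11.62 139.19] F [-0.9  4.4 10. ] M [ 1.48  0.33 -0.07]
t10.4 [552.75 -13.74 139.26] F [1.7 5.4 9.3] M [ 1.28 -0.5  -0.03]
t10.8 [550.51 -15.02 139.27] F [2.3 3.1 8.7] M [ 0.85 -0.98 -0.02]
t11.1 [547.94 -15.02 139.27] F [4.8 0.7 7.7] M [ 0.39 -1.09 -0.  ]
t11.4 [545.75 -13.89 139.27] F [ 3.7 -1.8  9. ] M [-0.38 -0.86 -0.03]
```

```bash
K="python3 ck.py .1383"
python3 -m pendant '{"hand":[-1,-1,-1,-1],"dp":[[0.0003,-0.003,0],[0.001,-0.0058,0],[0.0023,-0.0085,0],[0.0023,-0.0085,0]],"turn":[0,0,0,0]}' >/dev/null && $K &&
python3 -m pendant '{"hand":[-1,-1,-1,-1],"dp":[[0.0017,-0.0024,0],[0.0038,-0.0045,0],[0.0062,-0.0062,0],[0.0062,-0.0062,0]],"turn":[0,0,0,0]}' >/dev/null && $K &&
python3 -m pendant '{"hand":[-1,-1,-1,-1],"dp":[[0.0027,-0.0013,0],[0.0055,-0.002,0],[0.0085,-0.0023,0],[0.0085,-0.0023,0]],"turn":[0,0,0,0]}' >/dev/null && $K &&
python3 -m pendant '{"hand":[-1,-1,-1,-1],"dp":[[0.003,0.0003,0],[0.0058,0.001,0],[0.0085,0.0023,0],[0.0085,0.0023,0]],"turn":[0,0,0,0]}' >/dev/null && $K &&
python3 -m pendant '{"hand":[-1,-1,-1,-1],"dp":[[0.0024,0.0017,0],[0.0045,0.0038,0],[0.0062,0.0062,0],[0.0062,0.0062,0]],"turn":[0,0,0,0]}' >/dev/null && $K
```

```text
t11.8 [544.53 -11.99 139.22] F [ 1.  -4.  10.5] M [-1.14 -0.59  0.03]
t12.1 [544.5   -9.8  139.15] F [-0.4 -6.3 12.4] M [-1.74  0.07  0.04]
t12.4 [545.59  -7.91 139.01] F [-2.8 -7.2 13.6] M [-1.93  0.77  0.03]
t12.8 [547.61  -6.53 138.76] F [-3.5 -4.  11.5] M [-1.3   1.2   0.05]
t13.1 [550.11  -6.24 138.62] F [-3.9 -0.6  9.6] M [-0.31  1.24 -0.02]
```

Run:
```python
from h import *
a=cams.capture("scene")[0][:,:,::-1]; a0=cv2.imread("pics/scene0.png")
def bl(im):
    h=cv2.cvtColor(im.copy(),cv2.COLOR_BGR2HSV);m=cv2.inRange(h,(95,60,30),(130,255,255));m[:,:300]=0;m[:,335:]=0;m[:110]=0;m[140:]=0
    n,l,s,c=cv2.connectedComponentsWithStats(m);return [c[i] for i in range(1,n) if s[i][4]>8]
for p,q in zip(bl(a0),bl(a)): print(p.round(2),q.round(2),((onplane("scene",[q],.117)-onplane("scene",[p],.117))*1e3).round(2))
print(read_state()["eef_pos"])
cv2.imwrite("pics/search.png",np.hstack([cv2.resize(x[120:200,240:320],(400,400),interpolation=cv2.INTER_CUBIC) for x in(a0,a)]))
```

```text
[317.93 119.41] [317.5  119.15] [[-1.57  0.06  0.  ]]
[321.36 130.39] [319.97 130.39] [[-2.01 -2.59  0.  ]]
[ 0.55008326 -0.00623366  0.13861946]
```

View pics/search.png

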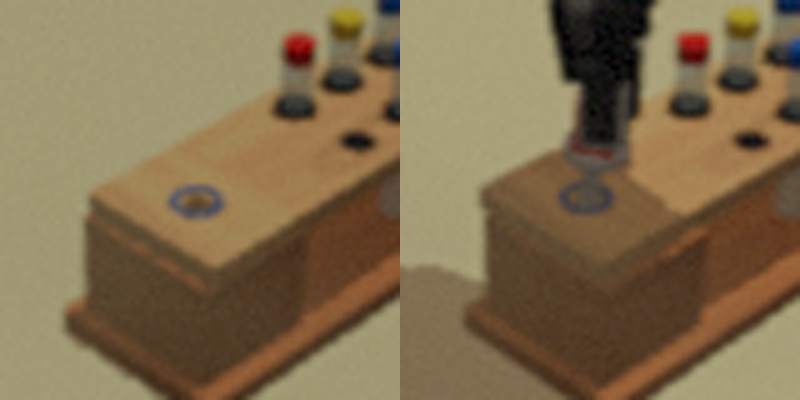

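The tip is inside the blue ring (crop (586,198)), but the pin now leans: its collar, at (597,152), is off to the right. It has pivoted in the grip about the finger axis, so the tip lagged behind the TCP. I'll quantify the lean.

Run:
```python
from h import *
f=lambda x,y:(240+(x+.5)/5-.5,120+(y+.5)/5-.5)
r0=onplane("scene",[f(195,201)],.082)[0];r1=onplane("scene",[f(186,198)],.082)[0];c=onplane("scene",[f(197,152)],.109)[0]
c0=onplane("scene",[(235+275.5/6.25-.5,110+190/6.25-.5)],.1372)[0]; print("hover collar",c0)
R=lambda v:(1e3*np.array([.793*v[0]+.609*v[1],.609*v[0]-.793*v[1]])).round(1)
print("ring",r0,r1,"moved tool xy",R(r1-r0),"collar",c,"collar-ring tool xy",R(c-r1))
```

```text
hover collar [ 0.5505443  -0.01498225  0.1372    ]
ring [ 0.5482249  -0.01161187  0.082     ] [ 0.5439076  -0.01336208  0.082     ] moved tool xy [-4.5 -1.2] collar [ 0.54896861 -0.01177989  0.109     ] collar-ring tool xy [5.  1.8]
```

```bash
K="python3 ck.py .135"
python3 -m pendant '{"hand":[-1,-1,-1,-1,-1],"dp":[[-0.004,0,0],[-0.008,0,-0.0005],[-0.012,0,-0.001],[-0.016,0,-0.0015],[-0.016,0,-0.0015]],"turn":[0,0,0,0,0]}' >/dev/null && $K &&
python3 -m pendant '{"hand":[-1,-1,-1,-1,-1],"dp":[[-0.004,0,0],[-0.008,0,-0.0005],[-0.012,0,-0.001],[-0.016,0,-0.0015],[-0.016,0,-0.0015]],"turn":[0,0,0,0,0]}' >/dev/null && $K
python3 - <<'E'
from h import *
a=cams.capture("scene")[0][:,:,::-1]
h=cv2.resize(a[130:170,255:305],None,fx=8,fy=8,interpolation=cv2.INTER_CUBIC)
cv2.imwrite("pics/tilt.png",h);print(read_state()["eef_pos"])
E
```

```text
t13.6 [546.72  -8.97 138.99] F [0.8 2.  4.4] M [ 0.43 -0.32  0.02]
t14.0 [542.35 -12.18 139.11] F [-1.2  0.1  0.1] M [ 0.13 -0.03  0.04]
[ 0.54243964 -0.01213755  0.13910884]
```

View pics/tilt.png

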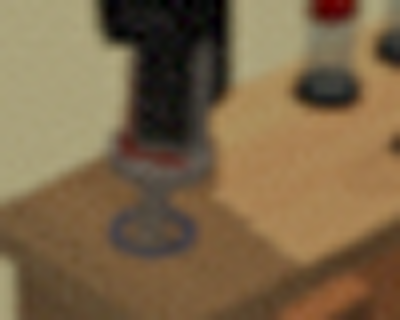

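Run:
```python
from h import *
f=lambda x,y:(255+(x+.5)/8-.5,130+(y+.5)/8-.5)
r=onplane("scene",[f(152,229)],.082)[0];c=onplane("scene",[f(160,160)],.109)[0]
R=lambda v:(1e3*np.array([.793*v[0]+.609*v[1],.609*v[0]-.793*v[1]])).round(1)
print(r,c,"collar-ring tool xy",R(c-r),"TCP-ring",R(np.array([.5424,-.0121,0])-r))
g=lambda x,y:(235+(x+.5)/6.25-.5,110+(y+.5)/6.25-.5)
for Y in (188,192,196): print("hover collar-tip",Y,R(onplane("scene",[g(275,Y)],.0964+.0405)[0]-onplane("scene",[g(273,279)],.0964)[0]))
```

```text
[ 0.5362974  -0.01669295  0.082     ] [ 0.54160321 -0.01845761  0.109     ] collar-ring tool xy [3.1 4.6] TCP-ring [7.6 0.1]
hover collar-tip 188 [0.8 3.6]
hover collar-tip 192 [1.4 6.1]
hover collar-tip 196 [2.  8.6]
```

```bash
cat >> h.py <<'E'
def ringpx(im,roi=(255,140,300,175)):
    "im BGR; centre of blue ring pixels"
    x0,y0,x1,y1=roi;f=cv2.GaussianBlur(im,(0,0),.6).astype(int);e=(f[...,0]-f[...,2])[y0:y1,x0:x1]
    m=(e>0).astype(np.uint8);n,l,s,c=cv2.connectedComponentsWithStats(cv2.dilate(m,np.ones((2,2),np.uint8)))
    if n<2:return None
    i=1+np.argmax(s[1:,4]);ys,xs=np.nonzero((l==i)&(m>0))
    return (xs.min()+xs.max())/2+x0,(ys.min()+ys.max())/2+y0,len(xs),xs.max()-xs.min(),ys.max()-ys.min()
def lean():
    s=read_state();im=cams.capture("scene")[0][:,:,::-1];q=ringpx(im)
    if q is None: print("no ring");return
    r=onplane("scene",[q[:2]],.082)[0]+[.0007,.0012,0];v=s["eef_pos"]-r
    print("ring px",q,"ring",(r*1e3).round(1),"TCP-ring tool xy",(1e3*np.array([.793*v[0]+.609*v[1],.609*v[0]-.793*v[1]])).round(1),"TCP",(s["eef_pos"]*1e3).round(1))
E
python3 - <<'E'
from h import *
a=cv2.imread("pics/scene0.png");print(ringpx(a))
t=cv2.imread("pics/tilt.png");t=cv2.resize(t,(50,40),interpolation=cv2.INTER_AREA);F=np.zeros((384,512,3),np.uint8);F[130:170,255:305]=t;print(ringpx(F))
t=cv2.imread("pics/search.png")[:,400:];t=cv2.resize(t,(80,80),interpolation=cv2.INTER_AREA);F[120:200,240:320]=t;print(ringpx(F))
E
```

```text
None
None
None
```

```bash
sed -i 's/e=(f\[...,0\]-f\[...,2\])\[y0:y1,x0:x1\]/e=(f[...,0]-f[...,2])[y0:y1,x0:x1]+TH/; s/^def ringpx/TH=25\ndef ringpx/' h.py
python3 - <<'E'
import h
from h import *
a=cv2.imread("pics/scene0.png")
t=cv2.imread("pics/tilt.png");t=cv2.resize(t,(50,40),interpolation=cv2.INTER_AREA);F=np.zeros((384,512,3),np.uint8)+np.array([0,0,99],np.uint8);G=F.copy();F[130:170,255:305]=t
t=cv2.imread("pics/search.png")[:,400:];t=cv2.resize(t,(80,80),interpolation=cv2.INTER_AREA);G[120:200,240:320]=t
for T in(5,10,15,20,25,30):
    h.TH=T;print(T,[ringpx(x) for x in(a,F,G)])
E
```

```text
5 [(np.float64(282.5), np.float64(160.5), 3, np.int64(1), np.int64(1)), (np.float64(275.5), np.float64(142.5), 10, np.int64(3), np.int64(5)), (np.float64(280.0), np.float64(143.5), 23, np.int64(4), np.int64(7))]
10 [(np.float64(282.0), np.float64(161.0), 5, np.int64(2), np.int64(2)), (np.float64(277.0), np.float64(143.5), 46, np.int64(8), np.int64(7)), (np.float64(281.0), np.float64(143.5), 55, np.int64(8), np.int64(7))]
15 [(np.float64(278.5), np.float64(160.5), 15, np.int64(9), np.int64(3)), (np.float64(277.0), np.float64(144.0), 62, np.int64(8), np.int64(8)), (np.float64(281.5), np.float64(144.5), 72, np.int64(9), np.int64(9))]
20 [(np.float64(278.5), np.float64(160.0), 20, np.int64(9), np.int64(4)), (np.float64(277.0), np.float64(144.5), 74, np.int64(10), np.int64(9)), (np.float64(281.0), np.float64(144.5), 81, np.int64(10), np.int64(9))]
25 [(np.float64(279.0), np.float64(159.5), 28, np.int64(10), np.int64(5)), (np.float64(275.5), np.float64(150.5), 142, np.int64(13), np.int64(21)), (np.float64(281.0), np.float64(145.5), 97, np.int64(10), np.int64(11))]
30 [(np.float64(279.0), np.float64(160.0), 39, np.int64(10), np.int64(6)), (np.float64(275.5), np.float64(150.5), 169, np.int64(13), np.int64(21)), (np.float64(279.0), np.float64(151.0), 181, np.int64(14), np.int64(22))]
```

```bash
sed -i 's/roi=(255,140,300,175)/roi=(255,155,300,172)/; s/^TH=25/TH=20/; s/(ys.min()+ys.max())\/2+y0,len/ys.max()-2.3+y0,len/' h.py
python3 - <<'E'
import h
from h import *
a=cv2.imread("pics/scene0.png")
t=cv2.imread("pics/tilt.png");t=cv2.resize(t,(50,40),interpolation=cv2.INTER_AREA);F=np.zeros((384,512,3),np.uint8)+np.array([0,0,99],np.uint8);G=F.copy();F[130:170,255:305]=t
t=cv2.imread("pics/search.png")[:,400:];t=cv2.resize(t,(80,80),interpolation=cv2.INTER_AREA);G[120:200,240:320]=t
for T in(15,20,25):
    h.TH=T;print(T,[tuple(map(float,ringpx(x))) for x in(a,F,G)])
E
```

```text
15 [(278.5, 159.7, 15.0, 9.0, 3.0), (277.5, 157.7, 3.0, 1.0, 2.0), (278.5, 158.7, 9.0, 5.0, 3.0)]
20 [(278.5, 159.7, 20.0, 9.0, 4.0), (273.5, 158.7, 19.0, 9.0, 6.0), (276.5, 158.7, 27.0, 9.0, 6.0)]
25 [(279.0, 159.7, 28.0, 10.0, 5.0), (273.5, 158.7, 41.0, 9.0, 6.0), (276.5, 159.7, 46.0, 9.0, 7.0)]
```

```bash
sed -i 's/^TH=20/TH=22/' h.py; python3 -c "
from h import *
lean()"
python3 -m pendant '{"hand":[-1,-1,-1,-1,-1,-1,-1],"dp":[[0,0,-0.004],[0.007,0,-0.004],[0.014,0,-0.004],[0.021,0,-0.004],[0.028,0,-0.004],[0.033,0,-0.004],[0.033,0,-0.004]],"turn":[0,0,0,0,0,0,0]}' | grep -E "pos|force"; python3 -c "
from h import *
lean()"
```

```text
ring px (np.float64(273.5), np.float64(158.7), 34, np.int64(9), np.int64(6)) ring [538.5 -16.9  82. ] TCP-ring tool xy [ 6.  -1.3] TCP [542.4 -12.1 139.1]
eef_pos: [0.551, -0.0055, 0.1404]
wrist_force: [-0.2, 0.0, -1.3]
gripper_force: 51.6
ring px (np.float64(277.5), np.float64(159.7), 39, np.int64(9), np.int64(7)) ring [547.1 -12.1  82. ] TCP-ring tool xy [ 7.1 -2.9] TCP [551.   -5.5 140.4]
```

```bash
K="python3 ck.py .135"
python3 -m pendant '{"hand":[-1,-1,-1,-1],"dp":[[0,0,0.003],[0,0,0.006],[0,0,0.0075],[0,0,0.0075]],"turn":[0,0,0,0]}' 25 >/dev/null && $K && 
python3 -m pendant '{"hand":[-1,-1,-1,-1,-1],"dp":[[-0.003,0,0],[-0.006,0,0],[-0.009,0,0],[-0.012,0,0],[-0.012,0,0]],"turn":[0,0,0,0,0]}' >/dev/null && $K; python3 -c "
from h import *
lean()"
```

```text
t15.1 [550.89  -5.71 138.6 ] F [-0.8  1.1  8.3] M [ 0.01  0.49 -0.03]
t15.5 [548.73  -7.55 138.84] F [1.9 1.6 5.5] M [ 0.48 -0.54 -0.05]
ring px (np.float64(277.5), np.float64(159.7), 31, np.int64(9), np.int64(7)) ring [547.1 -12.1  82. ] TCP-ring tool xy [ 4.1 -2.6] TCP [548.7  -7.6 138.8]
```

```bash
K="python3 ck.py .135"
python3 -m pendant '{"hand":[-1,-1,-1,-1,-1,-1],"dp":[[-0.003,0,0.001],[-0.006,0,0.001],[-0.009,0,0.001],[-0.012,0,0.001],[-0.015,0,0.001],[-0.015,0,0.001]],"turn":[0,0,0,0,0,0]}' >/dev/null && $K; python3 -c "
from h import *
lean()"
```

```text
t16.0 [545.6  -10.07 138.85] F [2.4 3.7 8.1] M [ 0.84 -0.9  -0.06]
ring px (np.float64(275.5), np.float64(158.7), 40, np.int64(9), np.int64(6)) ring [541.3 -13.3  82. ] TCP-ring tool xy [5.4 0.1] TCP [545.6 -10.1 138.9]
```

```bash
cat >> h.py <<'E'
def rp(im,th=-22):
    x0,y0,x1,y1=255,156,300,172;f=im.astype(np.float32);e=cv2.GaussianBlur(f[...,0]-f[...,2],(0,0),.7)[y0:y1,x0:x1]
    e=cv2.resize(e,None,fx=8,fy=8,interpolation=cv2.INTER_CUBIC);m=(e>th).astype(np.uint8)
    n,l,s,c=cv2.connectedComponentsWithStats(m);i=1+np.argmax(s[1:,4]);ys,xs=np.nonzero(l==i)
    return np.array([(xs.min()+xs.max()+1)/16-.5+x0,(ys.max()+.5)/8-.5+y0,(xs.max()-xs.min())/8])
def lean2(N=4):
    im=np.mean([cams.capture("scene")[0][:,:,::-1].astype(float) for _ in range(N)],0);s=read_state()
    q0=rp(cv2.imread("pics/scene0.png"));q=rp(im)
    d=onplane("scene",[q[:2]],.082)[0]-onplane("scene",[q0[:2]],.082)[0]
    r=np.array([.548,-.0095,.082])+d;v=s["eef_pos"]-r
    print("px",q0,q,"ring",(r*1e3).round(1),"TCP-ring tool xy",(1e3*np.array([.793*v[0]+.609*v[1],.609*v[0]-.793*v[1]])).round(1),"TCP",(s["eef_pos"]*1e3).round(1))
E
python3 -c "
from h import *
lean2(4)"
```

```text
px [278.75   162.6875  10.125 ] [275.4375 161.4375   9.75  ] ring [539.7 -12.4  82. ] TCP-ring tool xy [6.1 1.8] TCP [545.7 -10.1 138.9]
```

```bash
K="python3 ck.py .1377"
python3 -m pendant '{"hand":[-1,-1,-1,-1,-1,-1,-1],"dp":[[0,0,-0.005],[0,0,-0.005],[0.006,0.002,-0.005],[0.012,0.004,-0.005],[0.018,0.007,-0.005],[0.0193,0.0077,-0.005],[0.0193,0.0077,-0.005]],"turn":[0,0,0,0,0,0,0]}' 120 >/dev/null && $K && python3 -c "
from h import *
lean2(4)"
python3 -m pendant '{"hand":[-1,-1,-1,-1],"dp":[[0,0,0.002],[0,0,0.0035],[0,0,0.004],[0,0,0.004]],"turn":[0,0,0,0]}' >/dev/null && $K
```

```text
t16.9 [550.33  -9.03 139.27] F [ 0.4 -1.  -0.5] M [-0.08 -0.03 -0.02]
px [278.75   162.6875  10.125 ] [276.25   162.0625   9.875 ] ring [542.7 -12.4  82. ] TCP-ring tool xy [8.1 1.9] TCP [550.3  -9.  139.4]
t17.4 [550.5   -8.95 138.86] F [-1.8  0.9 11.3] M [0.11 0.87 0.01]
```

```bash
K="python3 ck.py .1380"
python3 -m pendant '{"hand":[-1,-1,-1,-1,-1],"dp":[[0.003,0,-0.0009],[0.006,0,-0.0009],[0.009,0.001,-0.0009],[0.0113,0.001,-0.0009],[0.0113,0.001,-0.0009]],"turn":[0,0,0,0,0]}' >/dev/null && $K &&
python3 -m pendant '{"hand":[-1,-1,-1,-1],"dp":[[0.0004,-0.0031,0],[0.0016,-0.006,0],[0.0035,-0.0085,0],[0.0035,-0.0085,0]],"turn":[0,0,0,0]}' >/dev/null && $K &&
python3 -m pendant '{"hand":[-1,-1,-1,-1],"dp":[[0.0025,-0.0019,0],[0.0054,-0.0031,0],[0.0085,-0.0035,0],[0.0085,-0.0035,0]],"turn":[0,0,0,0]}' >/dev/null && $K &&
python3 -m pendant '{"hand":[-1,-1,-1,-1],"dp":[[0.0031,0.0004,0],[0.006,0.0016,0],[0.0085,0.0035,0],[0.0085,0.0035,0]],"turn":[0,0,0,0]}' >/dev/null && $K && python3 -c "
from h import *
lean2(2)"
```

```text
t17.8 [552.85  -7.69 138.8 ] F [-4.5 -2.1  8.5] M [-0.75  1.13 -0.02]
t18.1 [552.61  -4.62 138.72] F [-0.  -1.9  5.5] M [-0.78  0.01 -0.02]
t18.5 [553.87  -1.78 138.39] F [ 0.1 -0.6 -0.7] M [-0.31 -0.15  0.02]
t18.8 [556.4   -1.23 138.33] F [-1.3 -0.3 -1. ] M [0.   0.25 0.09]
px [278.75   162.6875  10.125 ] [280.375  162.4375   9.875 ] ring [549.5  -6.   82. ] TCP-ring tool xy [8.3 0.5] TCP [556.4  -1.3 138.4]
```

```bash
K="python3 ck.py .1340"
python3 -m pendant '{"hand":[-1,-1,-1],"dp":[[0,0,0.002],[0,0,0.003],[0,0,0.003]],"turn":[0,0,0]}' >/dev/null && $K
```

```text
t19.1 [556.38  -1.49 137.53] F [-2.6  0.2 -1.2] M [-0.04  0.38 -0.01]
```

```bash
K="python3 ck.py .1300"
for i in 1; do python3 -m pendant '{"hand":[-1,-1,-1],"dp":[[0,0,0.002],[0,0,0.0035],[0,0,0.0035]],"turn":[0,0,0]}' >/dev/null && $K; done
python3 -m pendant '{"hand":[-1,-1,-1],"dp":[[0,0,0.002],[0,0,0.0035],[0,0,0.0035]],"turn":[0,0,0]}' >/dev/null && $K;  python3 -c "
from h import *
lean2(2)"
```

```text
t19.4 [556.36  -1.49 136.47] F [-1.4  0.4 -0.5] M [-0.12  0.44 -0.01]
t19.6 [556.38  -1.51 135.42] F [-3.4 -0.8 -0.6] M [-0.12  0.64 -0.04]
px [278.75   162.6875  10.125 ] [280.375  162.3125   9.875 ] ring [549.1  -5.7  82. ] TCP-ring tool xy [8.3 1. ] TCP [556.4  -1.5 135.4]
```

The tip has dropped 3.4 mm below the bush top without resistance, so the hole is found. The pin still leans about 8°, so I'll ease the grip and bring the TCP back over the hole, using the bush wall to straighten the pin.

```bash
K="python3 ck.py .1300"
python3 -m pendant '{"hand":[-1,-1,-1,-1],"dp":[[-0.003,0,0],[-0.006,0,0],[-0.009,0,0],[-0.009,0,0]],"turn":[0,0,0,0]}' 40 >/dev/null && $K && python3 -m pendant '{"hand":[-1,-1,-1,-1],"dp":[[-0.003,0,0],[-0.006,0,0],[-0.009,0,0],[-0.009,0,0]],"turn":[0,0,0,0]}' >/dev/null && $K;  python3 -c "
from h import *
lean2(2)"
```

```text
t20.1 [554.6   -3.02 135.68] F [ 2.   0.8 -0.2] M [ 0.32 -0.28  0.  ]
t20.4 [553.43  -3.68 135.94] F [ 7.5  5.7 -3.5] M [ 1.69 -1.83 -0.  ]
px [278.75   162.6875  10.125 ] [280.1875 162.4375   9.75  ] ring [549.2  -6.4  82. ] TCP-ring tool xy [5.  0.4] TCP [553.5  -3.7 135.9]
```

```bash
K="python3 ck.py .1300"
python3 -m pendant '{"hand":[-1,-1,-1],"dp":[[0,0,0],[-0.002,0,0],[-0.004,0,0]],"turn":[0,0,0]}' 22 >/dev/null && $K && python3 -m pendant '{"hand":[-1,-1,-1,-1],"dp":[[-0.002,0,0],[-0.004,0,0],[-0.006,0,0],[-0.006,0,0]],"turn":[0,0,0,0]}' >/dev/null && $K;  python3 -c "
from h import *
lean2(2)"
```

```text
t20.8 [553.    -4.01 136.07] F [ 9.6  8.3 -5.8] M [ 2.35 -2.85  0.04]
t21.1 [551.6   -4.9  136.05] F [ 9.2  8.1 -5. ] M [ 2.43 -2.61 -0.04]
px [278.75   162.6875  10.125 ] [280.     162.1875   9.875 ] ring [548.2  -6.1  82. ] TCP-ring tool xy [3.4 1.1] TCP [551.6  -4.9 136. ]
```

```bash
K="python3 ck.py .1300"
python3 -m pendant '{"hand":[-1,-1,-1,-1],"dp":[[-0.002,0,0],[-0.004,0,0],[-0.006,0,0],[-0.006,0,0]],"turn":[0,0,0,0]}' >/dev/null && $K && python3 -m pendant '{"hand":[-1,-1,-1],"dp":[[-0.002,0,0],[-0.004,0,0],[-0.004,0,0]],"turn":[0,0,0]}' >/dev/null && $K;  python3 -c "
from h import *
lean2(4)"
```

```text
t21.5 [550.23  -5.88 136.06] F [ 9.6 10.  -5.6] M [ 2.6  -2.67  0.  ]
t21.8 [549.13  -6.81 136.05] F [ 8.5  8.  -4.2] M [ 2.33 -2.34  0.03]
px [278.75   162.6875  10.125 ] [279.875  162.1875   9.875 ] ring [548.1  -6.3  82. ] TCP-ring tool xy [0.6 1. ] TCP [549.2  -6.8 136.1]
```

```bash
K="python3 ck.py .1000"
python3 -m pendant '{"hand":[-1,-1,-1],"dp":[[0.002,0,0],[0.003,0,0],[0.003,0,0]],"turn":[0,0,0]}' 60 >/dev/null && $K && python3 -m pendant '{"hand":[-1,-1,-1,-1],"dp":[[0,0,0.003],[0,0,0.006],[0,0,0.009],[0,0,0.009]],"turn":[0,0,0,0]}' >/dev/null && $K
```

```text
t22.2 [549.45  -6.54 135.99] F [ 6.2  6.3 -2.1] M [ 1.85 -1.7   0.02]
t22.6 [549.58  -6.5  133.42] F [ 5.5  7.3 -0.5] M [ 1.86 -1.71  0.01]
```

```bash
K="python3 ck.py .1000"
python3 -m pendant '{"hand":[-1,-1,-1,-1,-1,-1],"dp":[[0.0025,-0.0005,0.003],[0.0025,-0.0005,0.006],[0.0025,-0.0005,0.009],[0.0025,-0.0005,0.012],[0.0025,-0.0005,0.015],[0.0025,-0.0005,0.015]],"turn":[0,0,0,0,0,0]}' >/dev/null && $K
```

```text
t23.1 [549.78  -6.33 128.77] F [ 5.2  5.3 -0.4] M [ 1.41 -1.43 -0.01]
```

```bash
K="python3 ck.py .1000"
python3 -m pendant '{"hand":[-1,-1,-1,-1,-1],"dp":[[0.002,-0.0005,0.003],[0.002,-0.0005,0.006],[0.002,-0.0005,0.009],[0.002,-0.0005,0.012],[0.002,-0.0005,0.012]],"turn":[0,0,0,0,0]}' >/dev/null && $K && python3 -m pendant '{"hand":[-1,-1,-1,-1,-1],"dp":[[0.001,0,0.003],[0.001,0,0.006],[0.001,0,0.009],[0.001,0,0.012],[0.001,0,0.012]],"turn":[0,0,0,0,0]}' >/dev/null && $K
```

```text
t23.5 [549.85  -6.15 124.97] F [ 4.2  4.  -1. ] M [ 1.18 -1.3  -0.04]
t23.9 [549.92  -6.09 121.29] F [ 3.5  4.1 -0.8] M [ 1.03 -1.11  0.02]
```

```bash
K="python3 ck.py .1000"
python3 -m pendant '{"hand":[-1,-1,-1,-1],"dp":[[0.001,0,0.003],[0.001,0,0.006],[0.001,0,0.008],[0.001,0,0.008]],"turn":[0,0,0,0]}' 80 >/dev/null && $K && python3 -m pendant '{"hand":[-1,-1,-1,-1],"dp":[[0.001,0,0.003],[0.001,0,0.006],[0.001,0,0.008],[0.001,0,0.008]],"turn":[0,0,0,0]}' >/dev/null && $K
```

```text
t24.2 [549.98  -6.11 118.81] F [ 4.3  3.5 -0.1] M [ 1.03 -1.16 -0.01]
t24.6 [550.02  -6.08 116.27] F [4.1 2.5 0.4] M [ 0.94 -1.24 -0.01]
```

```bash
K="python3 ck.py .1000"
python3 -m pendant '{"hand":[-1,-1,-1],"dp":[[0,0,0.002],[0,0,0.004],[0,0,0.004]],"turn":[0,0,0]}' && $K
python3 -m pendant '{"hand":[-1,-1,-1],"dp":[[0,0,0.002],[0,0,0.003],[0,0,0.003]],"turn":[0,0,0]}' >/dev/null && $K;  python3 -c "
from h import *
lean2(2)"
```

```text
clock: 24.82
eef_pos: [0.55, -0.0061, 0.1151]
eef_rot: [180.0, -0.0, 37.5]
wrist_force: [4.6, 3.8, 0.5]
gripper_width: 0.0182
gripper_force: 116.8
t24.8 [550.03  -6.07 115.09] F [4.6 3.8 0.5] M [ 0.98 -1.1  -0.04]
t25.1 [550.1   -6.07 114.71] F [ 0.9  3.9 10.7] M [ 1.03 -0.46  0.04]
px [278.75   162.6875  10.125 ] [280.125  158.6875   9.125 ] ring [537.9   2.7  82. ] TCP-ring tool xy [ 4.3 14.4] TCP [550.1  -6.1 114.7]
```

Run:
```python
from h import *
a=cams.capture("scene")[0][:,:,::-1]
cv2.imwrite("pics/home.png",cv2.resize(a[115:190,235:335],(800,600),interpolation=cv2.INTER_CUBIC))
```

```text
(no output)
```

View pics/home.png

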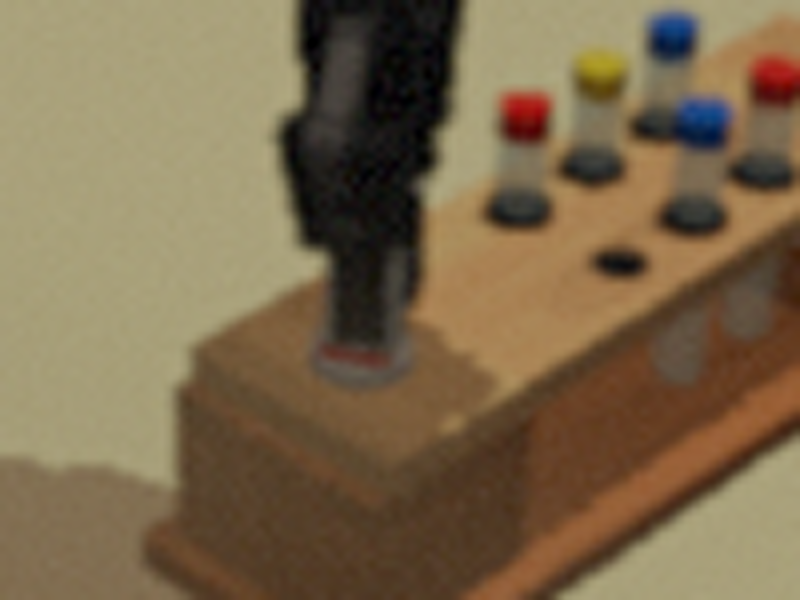

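The collar at crop (360,370) covers the blue ring and looks seated on the tier. One slightly firmer press (about 18 N) will confirm hard contact. After that I'll unload and release.

```bash
K="python3 ck.py .1000"
python3 -m pendant '{"hand":[-1,-1,-1],"dp":[[0,0,0.0006],[0,0,0.0012],[0,0,0.0012]],"turn":[0,0,0]}' 60 >/dev/null && $K
python3 -m pendant '{"hand":[-1,-1,-1],"dp":[[0.001,-0.0005,-0.001],[0.001,-0.0005,-0.0015],[0.001,-0.0005,-0.0015]],"turn":[0,0,0]}' 40 && $K
```

```text
t25.5 [550.09  -6.08 114.67] F [-1.7  4.1 18.5] M [0.93 0.13 0.07]
clock: 25.72
eef_pos: [0.5501, -0.0061, 0.1147]
eef_rot: [180.0, -0.0, 37.5]
wrist_force: [0.1, 2.6, 10.5]
gripper_width: 0.018
gripper_force: 118.1
t25.7 [550.08  -6.05 114.71] F [ 0.1  2.6 10.5] M [ 0.66 -0.39  0.01]
```

```bash
python3 -m pendant '{"hand":[0,0,0,0,0],"dp":[[0,0,-0.001],[0,0,-0.001],[0,0,-0.001],[0,0,-0.001],[0,0,-0.001]],"turn":[0,0,0,0,0]}' 20; python3 -m pendant '{"hand":[0,0,0,0,0,0,0,0],"dp":[[0,0,-0.05],[0,0,-0.1],[0,0,-0.16],[0,0,-0.24],[0,0,-0.32],[-0.2,0.3,-0.4],[-0.3,0.5,-0.4],[-0.3,0.5,-0.4]],"turn":[0,0,0,0,0,0,0,0]}'
python3 - <<'E'
from h import *
a,b=[cams.capture(n)[0][:,:,::-1] for n in("scene","top")]
def red(im,roi):
    x0,y0,x1,y1=roi;f=cv2.resize(im[y0:y1,x0:x1],None,fx=6,fy=6,interpolation=cv2.INTER_CUBIC).astype(int)
    m=((f[...,2]>100)&(f[...,2]>1.9*f[...,1])).astype(np.uint8);n,l,s,c=cv2.connectedComponentsWithStats(m)
    return [((s[i,:4]+.5)/6-.5+[x0,y0,.5,.5],s[i,4]/36,(c[i]+.5)/6-.5+[x0,y0]) for i in range(1,n) if s[i,4]>200]
print("scene",red(a,(260,125,298,170)));print("top",red(b,(200,195,235,235)))
cv2.imwrite("pics/end.png",a);print(read_state()["eef_pos"])
E
```

```text
clock: 26.13
eef_pos: [0.5496, -0.0061, 0.1144]
eef_rot: [-180.0, 0.0, 37.5]
wrist_force: [-0.5, -0.1, 0.3]
gripper_width: 0.0425
gripper_force: 0.0
clock: 26.8
eef_pos: [0.5632, -0.13, 0.2298]
eef_rot: [180.0, -0.0, 37.6]
wrist_force: [0.7, -0.3, -0.9]
gripper_width: 0.0428
gripper_force: 0.0
scene [(array([275.91666667, 140.75      ,   9.08333333,   5.91666667]), np.float64(44.52777777777778), array([280.33993554, 143.67981909]))]
top [(array([206.58333333, 209.41666667,  10.08333333,  10.25      ]), np.float64(59.02777777777778), array([211.54113725, 214.45619608]))]
[ 0.56299876 -0.13609793  0.2293094 ]
```

```bash
python3 -c "
from h import *
print(tri((280.2,143.3),(211.5,214.5)),onplane('top',[(211.5,214.5)],.127))
a=cams.capture('scene')[0].astype(int);d=np.abs(a-cv2.imread('pics/scene0.png')[:,:,::-1]).sum(-1)
for n,r in(('bottle',(215,215,245,265)),('jar',(332,175,370,228)),('mortar',(92,212,145,252))):print(n,d[r[1]:r[3],r[0]:r[2]].mean(),np.percentile(d[r[1]:r[3],r[0]:r[2]],95))
"
```

```text
(array([ 0.54765645, -0.00721195,  0.12410236]), np.float64(0.0008092875858504195)) [[ 0.54744143 -0.00707709  0.127     ]]
bottle 34.80733333333333 121.0
jar 17.645978152929494 28.0
mortar 20.129716981132077 29.0
```

The handle top measures 124 mm with the same −2 to −3 mm bias as before (127 expected), so the pin is home. The jar and mortar are unchanged. The bottle's image differs, which I take to be the arm's shadow, since the arm never came near it.

```bash
python3 -c "
from bench import ticket;print(ticket.close_job())"
```

```text
the job is handed in; nothing more can be done
None
```

I handed the job in with the pin through the tier, its collar down on it, and the gripper clear, at about 27 s with readings between moves under 20 N; I never felt a clear spring-catch force, so seating rests on the hard stop at home height.

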